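# Hang the reed retainer in the groove of the drain bar

## Task

Pick up the U-shaped bronze reed retainer that lies on its edge on the bench and hang it over the drain bar of the green stand, open end down, so that its crown drops fully into the brass-coloured groove round the bar and it hangs there freely. The bar's stick-out is set by hand, so find the groove by feel or by eye. Leave the other loose things where they are.

Things in the scene. Friction and masses are not known exactly. Their poses are not given: they have to be found in the camera images.
- retainer: U-shaped bronze retainer, 0.3 to 0.55 kg, flat bar 5 mm thick, 40 mm wide; 60 mm over the legs, 50 between. Origin: middle of the crown's inner face (rests on the bar). x: crown to open end (straight legs x = 19 to 95 mm); y: across the legs (+-30); z: across the width (+-20). Crown flat over 12 mm in y, then 45 degree slopes. Starts on edge, z up, open end away from robot.
- retainer_tip (a point): Midpoint between the retainer's two leg ends, 95 mm along its x from its origin, same axes. The centre of mass lies about 42 mm from the origin towards this point. Hung up, this point is straight below the origin (retainer's x down).
- drain_stand: Fixed green stand with a level round bar. Origin on the bench below the middle of the groove's range; x level along the bar from its free end (nearer the robot) to the clamp, z up. Clamp block 45 x 55 x 60 mm centred at x = 125, z = 200 mm, black knob on it up to z = 260 mm. Drip tray 28 mm high on the bench below, x = -85 to 65 mm, 120 mm wide.
- bar_mid (a point): Point on the bar's axis, 200 mm above the stand's origin, same axes. Bar 28 mm in diameter (top at z = 14 mm here) with one brass-coloured groove all round, 16 mm in diameter (top at z = 8 mm), 44 mm long. The bar slides in its clamp: the groove's middle lies anywhere from x = -15 to 15 mm, not measured. The bar's free end is 12 mm beyond the groove.
- lap: Cast iron hand lap, disc 124 mm diameter with a knob, 64 mm high, origin under its centre. Leave alone.
- bushing: Zinc-plated stud bushing, tube 48 mm diameter, 65 mm high, origin under its centre. Leave alone.
- seal_ring: Orange seal ring, 96 mm outside diameter, 9 mm high, origin under its centre. Leave alone.
- valve_plate: Steel valve plate 120 x 90 x 14 mm with three holes, origin under its centre. Leave alone.
- grit_disc: Red-brown grit disc, 90 mm diameter, 6 mm thick, origin under its centre. Leave alone.
- funnel: Fixed steel funnel rim in the bench, 140 mm outside diameter, 8 mm high, origin under its centre.
Things that resemble listed ones, but are neither listed nor needed, are in the scene too. There is more than one size of the retainer; the one meant has the size given above.

How it is judged:
By the outcome, as a careful person would: the job done as asked, in the order asked, and still so for the second after the job is handed in, with the robot touching nothing.
It also fails if it takes over 64 s, if anything falls off the work surface, if the arm or the gripper's body presses on something with over 40 N, if the wrist force passes 120 N, or if a joint passes its speed limit or range.

## Robot

A 7-joint arm with a two-finger parallel gripper is mounted at the origin on the work surface. World frame = base frame: x ahead of the robot, y to its left, z up, the work surface at z = 0. Lengths are in m, angles in rad, forces in N, time in s.
With the tool pointing down it reaches from about 0.4 to 0.85 m from the base axis. Payload 10.4 kg.
Tool frame: the origin (TCP) lies at the very end of the fingers, on their centre line; the grasp point (between the pads) lies 19 mm behind it; z points along the fingers, y is the line along which they close (so a half turn about z gives the same grasp; the last joint's range is limited). The gripper opens to 87 mm and grips with 3 to 60 N. Pads are 19 mm wide; open, the fingers measure 117 mm over their backs; the gripper's body (75 mm by 190 mm) begins 51 mm behind the grasp point.
Start: joints at [-1.201, 0.332, -0.065, 1.46, 0.022, 1.35, -0.088], TCP at [0.239, 0.577, 0.223] pointing down, gripper open.
Joint ranges: [-2.6, 2.6], [-0.5, 2.12], [-1.47, 1.34], [0.16, 2.42], [-1.27, 4.41], [0.06, 2.06], [-2.6, 2.6]. Speed limits (rad/s): [2.22, 2.22, 2.79, 2.79, 3.14, 3.14, 3.14].

## Interface

Orientations are given as a unit quaternion [x, y, z, w].
In Python, from bench import * gives the robot as it stands.
- The arm moves only by the tool carry_out, never from a script. Its argument "deltas" is a list of rows, each an object with "hand": the finger opening in mm, from 0 to 87; "dp": the shift along the tool's x, y, z each as a share of 250 mm, from -1 to 1, a list of three; "spin": the turn about the tool's z as a share of pi rad, from -1 to 1. In form: [{"hand": hand, "dp": [dx, dy, dz], "spin": spin}, ...]. A call has 1 to 20 rows; each row is the pose to reach, as a shift and turn from the pose commanded when the call began, along the tool's axes at that moment, turning the shorter way round; what a row does not reach only later rows make up. A row lasts 1/10 s, in which the tool goes at most 50 mm and 8.59 degrees, less where a joint would pass 70% of its speed; a pose out of reach is approached as far as the arm can. A call with a number of a shift or a turn outside -1 to 1 is refused whole. A call with a gripper value outside its range is refused whole. The fingers move at their own pace and stop on an object; "force" is the grip in N (left out, the last holds). Time passes only in rows, so rows that repeat a pose let the fingers close. It gives the time, the measured TCP pose, the force, the opening and the grip force at its end, in the units of the state.
- read_state(): the state, without advancing time (a new reading comes with each control period).
- camera(name): name is "side" or "top"; returns the picture (480x640x3 uint8, red, green, blue); there is no depth.
- get_calibration(name): a dict with "fx", "fy", "cx", "cy" (pixels), "R" (3x3) and "t" (3): a world point X has camera coordinates R X + t. Camera axes: x right, y down, z forward; pixel columns grow to the right and rows downward; lengths in m; the calibration is good to about 2 mm. A picture is of the moment at which its call begins. get_calibration takes no time and is no camera call.
- close_job(): hands the job in; it is judged then, once.
The state is a dict: "time": time; "joint_positions": joint angles; "joint_vel": joint speeds; "joint_torque": joint torques, N m; "ee_pos": TCP position; "eef_rot": TCP orientation; "ft_force": force on the tool from outside, world axes, zero at the start; "torque": the same for the moment, N m; "width": finger opening in m; "grip_force": force on a finger pad.
Only numpy, scipy, OpenCV 4.12 (cv2) and the standard library are available. Lean on these libraries where they do the work, as an engineer would, in place of code of your own. Each camera call takes 0.05 s, during which the arm holds its last target. There are 200 camera calls.

## Working session

There is one attempt and no reset: what is moved stays moved. The work goes in short steps, Python scripts to look and compute and a tool call to move; the robot and the scene stay as the last step left them, time stands still between calls to the robot, and variables do not carry over. Pictures are saved under pics/ and viewed, at most 10 in all, crops included, and the job is handed in when it is done.

Besides the shell and the picture viewer there is one more tool, called after "Emit:" as a command line: name --argument value ..., lists and objects as JSON in quotes. carry_out: Moves the arm, as the interface text tells. Its arguments: {"type":"object","properties":{"deltas":{"type":"array","items":{"type":"object","properties":{"hand":{"type":"number"},"dp":{"type":"array","items":{"type":"number","minimum":-1,"maximum":1}},"spin":{"type":"number","minimum":-1,"maximum":1}}}},"force":{"type":"number"}},"required":["deltas"]}

```bash
mkdir -p pics
cat > h.py <<'E'
from bench import *
import numpy as np, cv2
def ray(c,u,v):
    K=get_calibration(c);R=np.array(K["R"]);t=np.array(K["t"])
    return -R.T@t, R.T@np.array([(u-K["cx"])/K["fx"],(v-K["cy"])/K["fy"],1])
def atz(c,u,v,z):
    o,d=ray(c,u,v);return o+d*(z-o[2])/d[2]
def proj(c,X):
    K=get_calibration(c);p=np.array(K["R"])@np.array(X)+np.array(K["t"])
    return np.array([K["fx"]*p[0]/p[2]+K["cx"],K["fy"]*p[1]/p[2]+K["cy"]])
def save(c,n,box=None,s=1):
    im=camera(c)[:,:,::-1]
    if box: im=im[box[1]:box[3],box[0]:box[2]]
    cv2.imwrite("pics/"+n,cv2.resize(im,None,fx=s,fy=s,interpolation=cv2.INTER_CUBIC))
E
python3 -c "
from h import *
save('top','t0.png');save('side','s0.png')
s=read_state();print(s['ee_pos'],s['eef_rot'],s['width'],s['ft_force'])
for c in('top','side'):print(ray(c,320,240))"
```

```text
[0.23912129 0.57708252 0.22184104] [ 1.95148774e-01  9.80773449e-01 -6.22822664e-04 -9.62006134e-05] 0.0873921369529858 [0.73583933 1.03046299 0.44194072]
(array([ 0.39283552, -0.00640065,  1.31704014]), array([ 0.09932321, -0.00253831, -0.99512026]))
(array([0.93377256, 0.83333994, 0.7581137 ]), array([-0.36818567, -0.75209324, -0.54696901]))
```

View pics/t0.png

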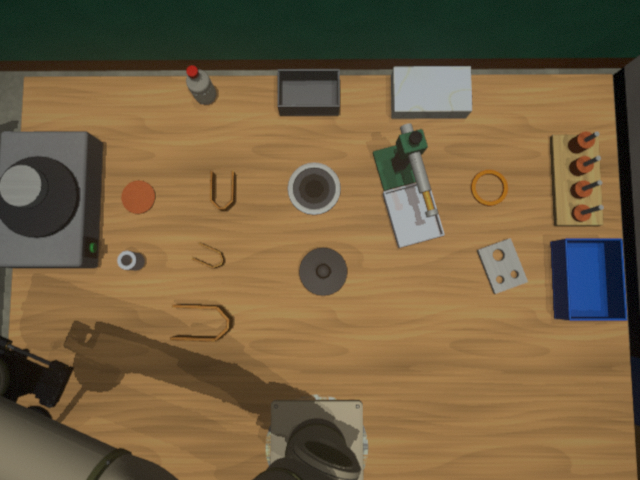

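View pics/s0.png

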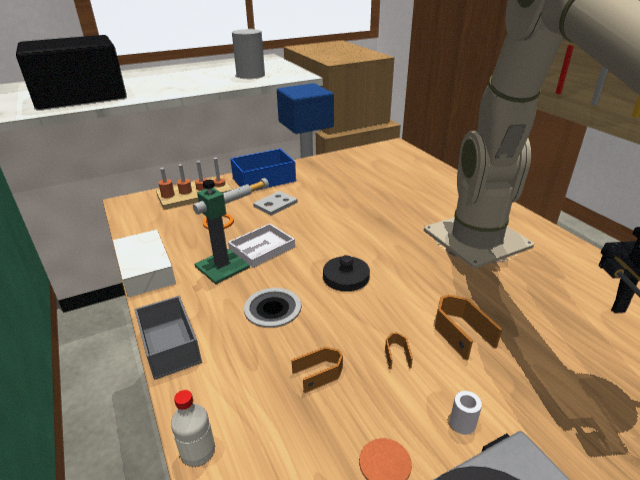

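Candidate retainers in the top view are (223,190), (210,256) and (203,320). I'll check their sizes with a close crop, and crop the bar and groove as well.

```bash
python3 -c "
from h import *
im=camera('top')[:,:,::-1]
a=cv2.resize(im[155:225,190:260],(420,420),interpolation=cv2.INTER_CUBIC)
b=cv2.resize(im[115:255,370:450],None,fx=4,fy=4,interpolation=cv2.INTER_CUBIC)
c=np.zeros((560,740,3),np.uint8);c[:420,:420]=a;c[:,420:]=b;cv2.imwrite('pics/c1.png',c)
im=camera('side')[:,:,::-1]
cv2.imwrite('pics/s1.png',np.vstack([cv2.resize(im[170:230,180:280],(700,420//1),interpolation=cv2.INTER_CUBIC)]))
for u,v in((223,190),(210,256),(203,320)):print(atz('top',u,v,.04))
print(proj('side',atz('top',223,190,.04)),np.linalg.norm(atz('top',223,190,.04)-atz('top',224,190,.04)))"
```

```text
[0.64972317 0.2397822  0.04      ]
[0.47962935 0.26967805 0.04      ]
[0.31888865 0.28384658 0.04      ]
[319.30951255 358.2895436 ] 0.002577146192514855
```

View pics/c1.png

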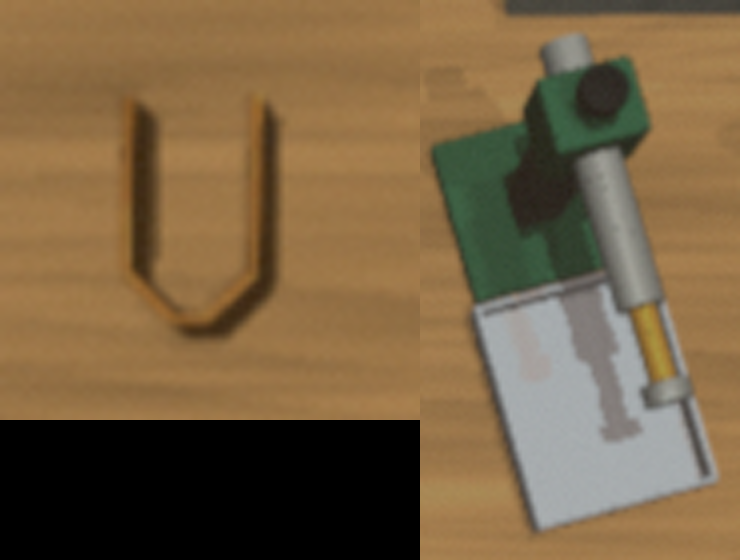

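View pics/s1.png

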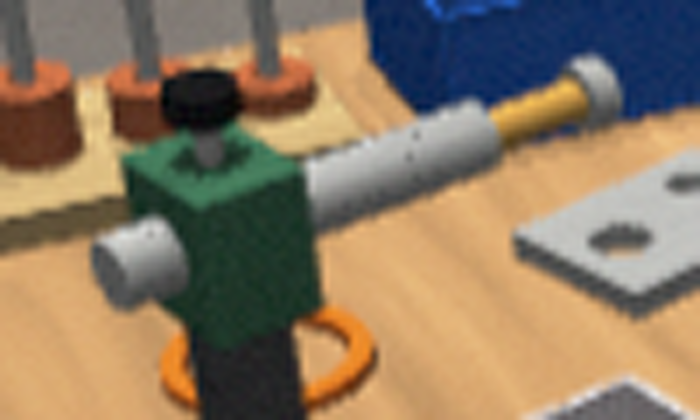

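```bash
python3 -c "
from h import *
f=lambda u,v:atz('top',190+u/6,155+v/6,.04)
tip=(f(128,97)+f(260,97))/2; cr=f(195,328); m2=(f(129,268)+f(259,268))/2
print('tip',tip,'crown outer',cr,'leg start',m2,'len',np.linalg.norm(tip-cr), 'yaw',np.arctan2(*(tip-m2)[1::-1]),np.arctan2(*(tip-cr)[1::-1]))
d=tip-m2
print('edgeyaw',np.degrees(np.arctan2(*(f(128,97)-f(129,268))[1::-1])),np.degrees(np.arctan2(*(f(262,97)-f(259,268))[1::-1])))
g=lambda u,v,z=.2:atz('top',370+(u-420)/4,115+v/4,z)
a,b=g(645,306),g(660,381);e=g(668,393);k=g(602,160)
print('groove',a,b,(a+b)/2,np.linalg.norm(a-b),'yaw',np.degrees(np.arctan2(*(a-b)[1::-1])),'bar yaw',np.degrees(np.arctan2(*(k-b)[1::-1])))
s=lambda u,v:ray('side',180+u/7,170+v/7)
for p,(u,v) in((a,(503,130)),(b,(583,103))):print('side px pred',(proj('side',p)-[180,170])*7,'read',u,v)
"
```

```text
tip [0.69910893 0.24243283 0.04      ] crown outer [0.59856021 0.24011228 0.04      ] leg start [0.62452564 0.24103285 0.04      ] len 0.10057549247078873 yaw 0.018768576948745723 0.023074825918374713
edgeyaw 1.5311534160043088 -0.04311551738983902
groove [ 0.61344542 -0.24749441  0.2       ] [ 0.57094417 -0.25491178  0.2       ] [ 0.59219479 -0.2512031   0.2       ] 0.043143643568271876 yaw 9.89961396539192 bar yaw 13.285847878353234
side px pred [478.9811653  128.45392526] read 503 130
side px pred [577.37567021  97.14108957] read 583 103
```

```bash
cat >> h.py <<'E'
from scipy.spatial.transform import Rotation as Ro
def delta(X,yaw_y):
    s=read_state();R=Ro.from_quat(s["eef_rot"]).as_matrix()
    d=R.T@(np.array(X)-s["ee_pos"])/.25
    cur=np.degrees(np.arctan2(R[1,1],R[0,1]))
    dy=(yaw_y-cur+90)%180-90
    print('dp',np.round(d,4),'spin',round(-dy/180,4),'pos',np.round(s["ee_pos"],4),'tooly',round(cur,2),'rows>=',round(np.linalg.norm(d)*5,1))
E
python3 -c "
from h import *
delta([.43,.41,.15],91);delta([.628,.241,.08],91)
# bar edges and tray direction
g=lambda u,v,z:atz('top',370+(u-420)/4,115+v/4,z)
for p,q,z in(((475,308),(537,530),.028),((537,530),(717,480),.028),((582,165),(618,308),.2),((626,150),(661,298),.2),((434,150),(475,300),.0)):
  print(np.degrees(np.arctan2(*(g(*p,z)-g(*q,z))[1::-1])))
"
```

```text
dp [-0.9613 -0.3255  0.2886] spin -0.1306 pos [0.2391 0.5772 0.2221] tooly 67.5 rows>= 5.3
dp [-1.9518 -0.6467  0.5689] spin -0.1306 pos [0.2391 0.5772 0.2221] tooly 67.5 rows>= 10.7
14.636560891969745
105.50429684691686
12.77757788175985
11.830666624573462
14.316431815480628
```

Emit:
carry_out --deltas '[{"hand":87,"dp":[-0.2,-0.07,0.05],"spin":-0.03},{"hand":87,"dp":[-0.4,-0.13,0.1],"spin":-0.06},{"hand":87,"dp":[-0.6,-0.2,0.15],"spin":-0.1},{"hand":87,"dp":[-0.8,-0.26,0.2],"spin":-0.13},{"hand":87,"dp":[-0.96,-0.325,0.29],"spin":-0.1306},{"hand":87,"dp":[-0.96,-0.325,0.29],"spin":-0.1306},{"hand":87,"dp":[-0.96,-0.325,0.29],"spin":-0.1306}]'

```text
time: 0.9
ee_pos: [0.4314, 0.4078, 0.1488]
eef_rot: [-0.006, 1.0, -0.001, -0.0]
ft_force: [-0.7, -0.1, 0.2]
width: 0.0874
grip_force: 0.0
```

```bash
python3 -c "
from h import *
delta([.628,.241,.09],91)"
```

```text
dp [-0.7781 -0.6765  0.236 ] spin -0.0015 pos [0.4314 0.4078 0.1488] tooly 90.73 rows>= 5.3
```

Emit:
carry_out --deltas '[{"hand":87,"dp":[-0.2,-0.17,0.05],"spin":0},{"hand":87,"dp":[-0.4,-0.34,0.1],"spin":0},{"hand":87,"dp":[-0.6,-0.52,0.17],"spin":0},{"hand":87,"dp":[-0.778,-0.6765,0.236],"spin":-0.0015},{"hand":87,"dp":[-0.778,-0.6765,0.236],"spin":-0.0015},{"hand":87,"dp":[-0.778,-0.6765,0.236],"spin":-0.0015},{"hand":87,"dp":[-0.778,-0.6765,0.236],"spin":-0.0015}]'

```text
time: 1.6
ee_pos: [0.6279, 0.2441, 0.0904]
eef_rot: [-0.01, 1.0, -0.0, -0.0]
ft_force: [-0.5, 1.0, 0.3]
width: 0.0872
grip_force: 0.0
```

```bash
python3 -c "
from h import *
delta([.628,.241,.002],91)
save('side','s2.png',(270,280,390,400),5)"
```

```text
dp [-2.000e-04 -1.210e-02  3.536e-01] spin 0.0008 pos [0.6279 0.2441 0.0904] tooly 91.14 rows>= 1.8
```

View pics/s2.png

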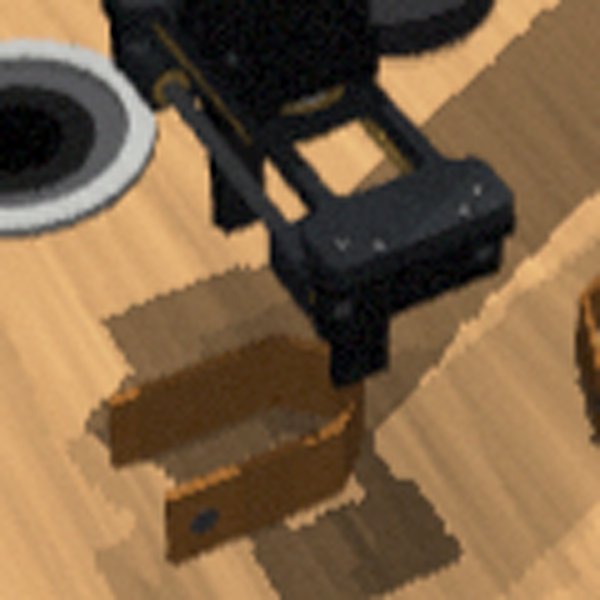

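Emit:
carry_out --deltas '[{"hand":87,"dp":[0,-0.006,0.15],"spin":0},{"hand":87,"dp":[0,-0.006,0.28],"spin":0},{"hand":87,"dp":[0,-0.006,0.34],"spin":0},{"hand":87,"dp":[0,-0.006,0.352],"spin":0},{"hand":87,"dp":[0,-0.006,0.352],"spin":0},{"hand":87,"dp":[0,-0.006,0.352],"spin":0}]'

```text
time: 2.25
ee_pos: [0.6282, 0.2444, 0.0051]
eef_rot: [-0.011, 1.0, 0.001, 0.001]
ft_force: [-0.5, 0.3, 0.9]
width: 0.0871
grip_force: 0.0
```

Emit:
carry_out --deltas '[{"hand":50,"dp":[0,0,0],"spin":0},{"hand":50,"dp":[0,0,0],"spin":0},{"hand":50,"dp":[0,0,0],"spin":0},{"hand":50,"dp":[0,0,0],"spin":0},{"hand":50,"dp":[0,0,0],"spin":0},{"hand":50,"dp":[0,0,0],"spin":0},{"hand":50,"dp":[0,0,0],"spin":0},{"hand":50,"dp":[0,0,0],"spin":0}]' --force 8

```text
time: 3.05
ee_pos: [0.6274, 0.2435, 0.0032]
eef_rot: [-0.011, 1.0, 0.0, 0.0]
ft_force: [-0.8, -0.4, 3.5]
width: 0.0604
grip_force: 8.0
```

Emit:
carry_out --deltas '[{"hand":50,"dp":[0,0,-0.03],"spin":0},{"hand":50,"dp":[0,0,-0.08],"spin":0},{"hand":50,"dp":[0,0,-0.14],"spin":0},{"hand":50,"dp":[0,0,-0.2],"spin":0},{"hand":50,"dp":[0,0,-0.26],"spin":0},{"hand":50,"dp":[0,0,-0.32],"spin":0},{"hand":50,"dp":[0,0,-0.38],"spin":0},{"hand":50,"dp":[0,0,-0.44],"spin":0},{"hand":50,"dp":[0,0,-0.5],"spin":0},{"hand":50,"dp":[0,0,-0.5],"spin":0},{"hand":50,"dp":[0,0,-0.5],"spin":0},{"hand":50,"dp":[0,0,-0.5],"spin":0}]'

```text
time: 4.25
ee_pos: [0.6268, 0.2431, 0.127]
eef_rot: [-0.011, 1.0, -0.0, -0.001]
ft_force: [0.4, 0.1, -4.3]
width: 0.06
grip_force: 8.0
```

```bash
python3 -c "
from h import *
s=read_state();print(s['ft_force'],s['torque'],s['width'],s['grip_force'])
save('side','s3.png',(250,240,390,380),4)"
```

```text
[ 0.36493229  0.12726392 -4.28734887] [ 0.08677928  0.09001506 -0.0166724 ] 0.05999534396735857 7.999980468302965
```

View pics/s3.png

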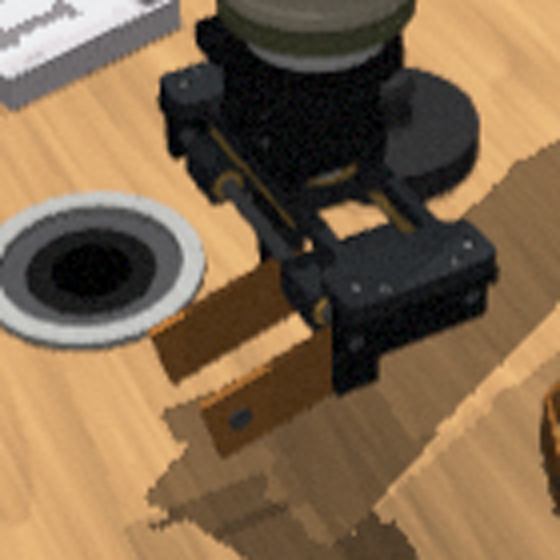

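Emit:
carry_out --deltas '[{"hand":50,"dp":[0,0,0],"spin":0},{"hand":50,"dp":[0,0,0],"spin":0},{"hand":50,"dp":[0,0,0],"spin":0},{"hand":50,"dp":[0,0,0],"spin":0},{"hand":50,"dp":[0,0,0],"spin":0}]' --force 5.5

```text
time: 4.8
ee_pos: [0.6272, 0.2434, 0.128]
eef_rot: [-0.011, 1.0, 0.0, -0.0]
ft_force: [-0.3, -0.3, -4.6]
width: 0.0599
grip_force: 5.5
```

```bash
python3 -c "
from h import *
s=read_state();print(s['ft_force'],s['torque'],s['width'],s['grip_force'])
save('side','s4.png',(250,240,390,380),4)"
```

```text
[-0.31277787 -0.2957746  -4.60889404] [ 0.03656292 -0.17494414  0.0920333 ] 0.05986296775470403 5.49735926091671
```

View pics/s4.png

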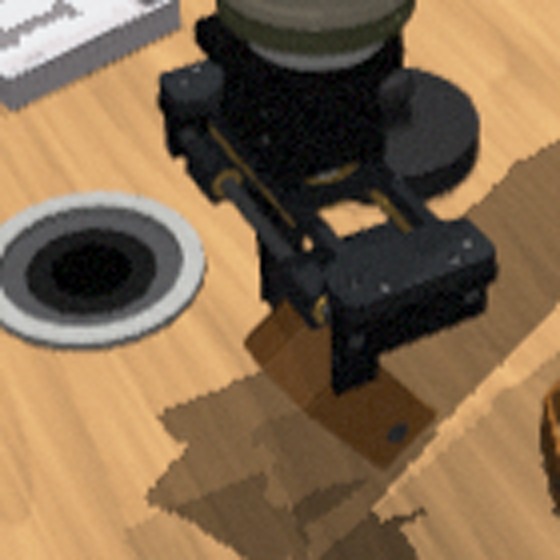

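Emit:
carry_out --deltas '[{"hand":50,"dp":[0,0,0],"spin":0},{"hand":50,"dp":[0,0,0],"spin":0},{"hand":50,"dp":[0,0,0],"spin":0},{"hand":50,"dp":[0,0,0],"spin":0},{"hand":50,"dp":[0,0,0],"spin":0},{"hand":50,"dp":[0,0,0],"spin":0},{"hand":50,"dp":[0,0,0],"spin":0},{"hand":50,"dp":[0,0,0],"spin":0},{"hand":50,"dp":[0,0,0],"spin":0},{"hand":50,"dp":[0,0,0],"spin":0}]'

```text
time: 5.85
ee_pos: [0.6273, 0.2433, 0.1281]
eef_rot: [-0.011, 1.0, 0.0, 0.0]
ft_force: [0.5, 0.8, -4.3]
width: 0.06
grip_force: 5.5
```

```bash
python3 -c "
from h import *
s=read_state();print(s['ft_force'],s['torque'],s['width'],s['grip_force'])
save('side','s5.png',(250,240,390,380),4)"
```

```text
[ 0.53774715  0.82232969 -4.26211837] [ 0.07628572 -0.01120062 -0.04792487] 0.05998961734358725 5.497339144349098
```

View pics/s5.png

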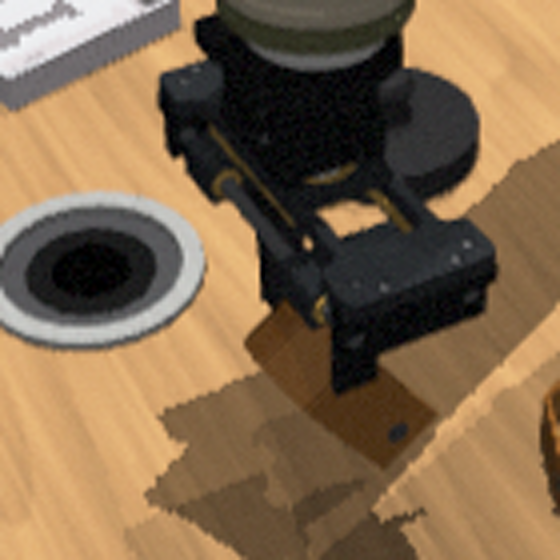

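```bash
python3 -c "
from h import *
P=[]
for u,v in((385,470),(437,412),(398,432)):
  o,d=ray('side',250+u/4,240+v/4);p=o+d*(.2735-o[1])/d[1];P.append(p);print(p)
m=(P[0]+P[1])/2;print('tip',m,'angle from vertical',np.degrees(np.arctan2(.6272-m[0],.147-m[2])),'dist',np.hypot(.6272-m[0],.147-m[2]),np.linalg.norm(P[0]-P[1]))"
```

```text
[0.60586748 0.2735     0.05255198]
[0.57654801 0.2735     0.07934806]
[0.59890223 0.2735     0.0761208 ]
tip [0.59120774 0.2735     0.06595002] angle from vertical 23.944802651556667 dist 0.08868225294288315 0.03971978642618001
```

Emit:
carry_out --deltas '[{"hand":50,"dp":[0,0,0],"spin":0},{"hand":50,"dp":[0,0,0.02],"spin":0},{"hand":50,"dp":[0,0,0.05],"spin":0},{"hand":50,"dp":[0,0,0.08],"spin":0},{"hand":50,"dp":[0,0,0.11],"spin":0},{"hand":50,"dp":[0,0,0.14],"spin":0},{"hand":50,"dp":[0,0,0.17],"spin":0},{"hand":50,"dp":[0,0,0.19],"spin":0},{"hand":50,"dp":[0,0,0.2],"spin":0},{"hand":50,"dp":[0,0,0.2],"spin":0}]' --force 8

```text
time: 6.9
ee_pos: [0.6272, 0.2433, 0.0777]
eef_rot: [-0.011, 1.0, -0.0, -0.0]
ft_force: [0.9, 0.6, -3.9]
width: 0.0595
grip_force: 8.0
```

```bash
cat >> h.py <<'E'
def meas(tag):
    "bronze leg seen from side: min-area outline on the plane of the near leg's outer face"
    s=read_state();im=camera('side')
    hsv=cv2.cvtColor(im,cv2.COLOR_RGB2HSV)
    x,y=proj('side',s['ee_pos']).astype(int)
    cv2.imwrite('pics/%s.png'%tag,cv2.resize(im[max(0,y-70):y+70,max(0,x-70):x+70,::-1],None,fx=4,fy=4,interpolation=cv2.INTER_CUBIC))
    print(tag,'crop origin',max(0,x-70),max(0,y-70),'ft',np.round(s['ft_force'],1),'ee',np.round(s['ee_pos'],4),s['width'])
E
python3 -c "
from h import *
meas('m1')
im=cv2.imread('pics/s5.png')
for p in((300,360),(350,440),(430,412),(398,432),(470,400),(500,500),(280,310)):print(p,im[p[1],p[0]],cv2.cvtColor(im[p[1]:p[1]+1,p[0]:p[0]+1],cv2.COLOR_BGR2HSV)[0,0])"
```

```text
m1 crop origin 259 272 ft [ 0.9  0.6 -3.9] ee [0.6272 0.2433 0.0777] 0.05946623370445382
(300, 360) [33 62 91] [ 15 163  91]
(350, 440) [21 49 77] [ 15 185  77]
(430, 412) [26 52 85] [ 13 177  85]
(398, 432) [40 38 35] [102  32  40]
(470, 400) [118 177 227] [ 16 122 227]
(500, 500) [ 92 139 180] [ 16 125 180]
(280, 310) [14 44 75] [ 15 207  75]
```

Emit:
carry_out --deltas '[{"hand":50,"dp":[0,0,0.008],"spin":0},{"hand":50,"dp":[0,0,0.014],"spin":0},{"hand":50,"dp":[0.012,0,0.014],"spin":0},{"hand":50,"dp":[0.024,0,0.012],"spin":0},{"hand":50,"dp":[0.036,0,0.01],"spin":0},{"hand":50,"dp":[0.048,0,0.008],"spin":0},{"hand":50,"dp":[0.06,0,0.006],"spin":0},{"hand":50,"dp":[0.072,0,0.005],"spin":0},{"hand":50,"dp":[0.072,0,0.005],"spin":0}]'

```text
time: 7.85
ee_pos: [0.6089, 0.243, 0.0768]
eef_rot: [-0.011, 1.0, 0.0, -0.0]
ft_force: [0.9, -0.3, -1.0]
width: 0.0597
grip_force: 8.0
```

```bash
cat >> h.py <<'E'
def tip(tag,box=60,yplane=None):
    "near leg outline (side view) put on its outer face's plane: prints x,z of the corners"
    meas(tag);s=read_state();im=camera('side');hsv=cv2.cvtColor(im,cv2.COLOR_RGB2HSV)
    m=((hsv[...,1]>=148)&(hsv[...,2]<150)&(abs(hsv[...,0].astype(int)-14)<5)).astype(np.uint8)
    x,y=proj('side',s['ee_pos']).astype(int);k=np.zeros_like(m);k[y-box:y+box,x-box:x+box]=1;m*=k
    n,l,st,c=cv2.connectedComponentsWithStats(m)
    yp=s['ee_pos'][1]+.03 if yplane is None else yplane
    for i in range(1,n):
        if st[i,4]<60: continue
        h=cv2.convexHull(cv2.findContours((l==i).astype(np.uint8),cv2.RETR_EXTERNAL,cv2.CHAIN_APPROX_NONE)[0][0])
        a=cv2.approxPolyDP(h,2.5,True)[:,0]
        print('area',st[i,4])
        for u,v in a:
            o,d=ray('side',u,v);p=o+d*(yp-o[1])/d[1];print((int(u),int(v)),np.round(p[[0,2]],4))
E
python3 -c "
from h import *
tip('m2')"
```

```text
m2 crop origin 267 269 ft [ 0.9 -0.3 -1. ] ee [0.6089 0.243  0.0768] 0.05968759981052679
area 691
(328, 331) [0.6463 0.1436]
(340, 339) [0.6205 0.1107]
(359, 362) [0.5748 0.0229]
(346, 374) [0.6052 0.0027]
(320, 339) [0.6632 0.1308]
area 182
(396, 333) [0.4865 0.0651]
(390, 368) [ 0.493  -0.0386]
(386, 339) [0.5109 0.0592]
(391, 333) [0.4995 0.0711]
```

View pics/m2.png

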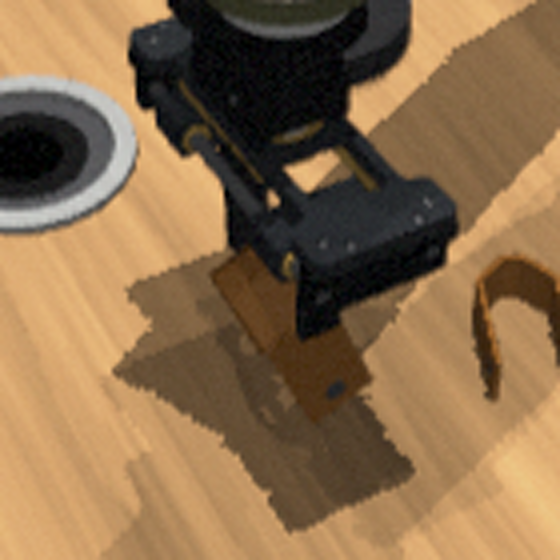

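Emit:
carry_out --deltas '[{"hand":50,"dp":[0.012,0,0.004],"spin":0},{"hand":50,"dp":[0.024,0,0.004],"spin":0},{"hand":50,"dp":[0.036,0,0.004],"spin":0},{"hand":50,"dp":[0.048,0,0.005],"spin":0},{"hand":50,"dp":[0.06,0,0.007],"spin":0},{"hand":50,"dp":[0.072,0,0.009],"spin":0},{"hand":50,"dp":[0.084,0,0.012],"spin":0},{"hand":50,"dp":[0.096,0,0.015],"spin":0},{"hand":50,"dp":[0.108,0,0.018],"spin":0},{"hand":50,"dp":[0.12,0,0.022],"spin":0},{"hand":50,"dp":[0.132,0,0.027],"spin":0},{"hand":50,"dp":[0.144,0,0.032],"spin":0},{"hand":50,"dp":[0.144,0,0.032],"spin":0}]'

```text
time: 9.25
ee_pos: [0.5747, 0.2424, 0.0704]
eef_rot: [-0.011, 1.0, 0.001, 0.002]
ft_force: [2.4, 0.9, 8.3]
width: 0.0603
grip_force: 8.0
```

```bash
python3 -c "
from h import *
tip('m3')"
```

```text
m3 crop origin 282 266 ft [2.4 0.9 8.3] ee [0.5747 0.2424 0.0704] 0.060311878374469004
area 905
(343, 325) [0.614 0.144]
(363, 348) [0.5663 0.0592]
(360, 368) [0.5712 0.0023]
(346, 374) [0.6049 0.0019]
(332, 356) [0.6376 0.0718]
(333, 330) [0.6354 0.1408]
area 364
(396, 332) [0.4863 0.0674]
(406, 339) [0.4573 0.0334]
(410, 367) [ 0.4355 -0.0662]
(389, 366) [ 0.4958 -0.0312]
(386, 339) [0.5105 0.0584]
```

Emit:
carry_out --deltas '[{"hand":50,"dp":[0,0,-0.008],"spin":0},{"hand":66,"dp":[0,0,-0.008],"spin":0},{"hand":80,"dp":[0,0,-0.008],"spin":0},{"hand":87,"dp":[0,0,-0.008],"spin":0},{"hand":87,"dp":[0,0,-0.008],"spin":0},{"hand":87,"dp":[0,0,-0.008],"spin":0}]'

```text
time: 9.95
ee_pos: [0.5732, 0.2421, 0.0707]
eef_rot: [-0.011, 1.0, -0.0, -0.0]
ft_force: [-0.0, 0.7, 0.2]
width: 0.0851
grip_force: 0.0
```

```bash
python3 -c "
from h import *
tip('m4')
save('top','t4.png',(180,150,280,250),5)"
```

```text
m4 crop origin 282 265 ft [-0.   0.7  0.2] ee [0.5732 0.2421 0.0707] 0.0851175297801921
area 942
(348, 323) [0.6029 0.144 ]
(358, 340) [0.5789 0.0876]
(362, 364) [0.5665 0.0117]
(345, 373) [0.6072 0.0059]
(332, 355) [0.6375 0.0743]
(332, 330) [0.6374 0.1414]
area 363
(396, 332) [0.486 0.067]
(406, 339) [0.457 0.033]
(410, 367) [ 0.4352 -0.0666]
(389, 366) [ 0.4956 -0.0316]
(386, 339) [0.5103 0.058 ]
```

View pics/m4.png

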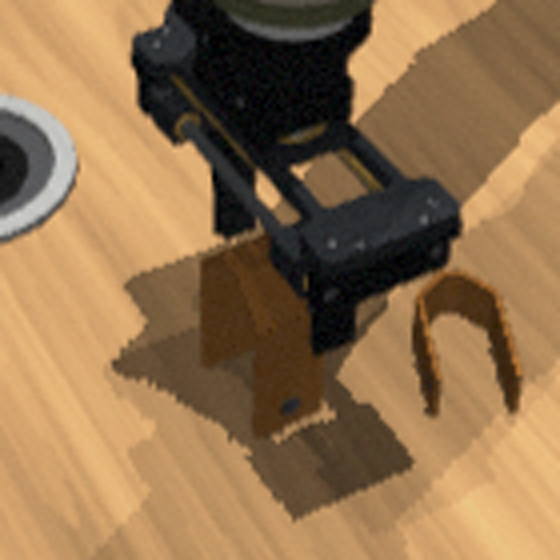

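```bash
python3 -c "
from h import *
for u,v in((346.5,374.3),(363.2,367.2)):print(atz('side',u,v,0))
for x in(.565,.585,.605):print(proj('side',[x,.272,0]))
delta([.585,.242,.047],91.1)"
```

```text
[0.60355283 0.27216417 0.        ]
[0.56306437 0.27198808 0.        ]
[362.41454264 367.5354418 ]
[354.1985554  370.99078629]
[345.85286798 374.50067794]
dp [-0.0467 -0.0015  0.0951] spin 0.0009 pos [0.5733 0.2421 0.0708] tooly 91.27 rows>= 0.5
```

Emit:
carry_out --deltas '[{"hand":87,"dp":[-0.02,0,0.03],"spin":0},{"hand":87,"dp":[-0.041,0,0.07],"spin":0},{"hand":87,"dp":[-0.041,0,0.095],"spin":0},{"hand":87,"dp":[-0.041,0,0.095],"spin":0},{"hand":50,"dp":[-0.041,0,0.095],"spin":0},{"hand":50,"dp":[-0.041,0,0.095],"spin":0},{"hand":50,"dp":[-0.041,0,0.095],"spin":0},{"hand":50,"dp":[-0.041,0,0.095],"spin":0},{"hand":50,"dp":[-0.041,0,0.095],"spin":0},{"hand":50,"dp":[-0.041,0,0.095],"spin":0},{"hand":50,"dp":[-0.041,0,0.095],"spin":0}]' --force 25

```text
time: 11.2
ee_pos: [0.5837, 0.2424, 0.0473]
eef_rot: [-0.011, 1.0, 0.0, 0.0]
ft_force: [-0.6, -0.4, 2.7]
width: 0.0598
grip_force: 25.0
```

```bash
python3 -c "
from h import *
tip('m5')
delta([.5835,.0,.297],104)"
```

```text
m5 crop origin 278 275 ft [-0.6 -0.4  2.7] ee [0.5837 0.2424 0.0473] 0.05979538470242467
area 592
(336, 328) [0.629 0.143]
(362, 354) [0.568  0.0426]
(362, 366) [0.5665 0.0059]
(347, 374) [6.025e-01 6.000e-04]
(332, 355) [0.6376 0.0746]
(332, 335) [0.6376 0.1287]
area 305
(398, 333) [0.4807 0.062 ]
(407, 342) [0.4535 0.0225]
(407, 359) [ 0.4474 -0.0337]
(390, 368) [ 0.4925 -0.0394]
(385, 346) [0.5115 0.0384]
(389, 336) [0.5035 0.0638]
dp [ 0.022  -0.969  -0.9988] spin -0.0707 pos [0.5837 0.2424 0.0473] tooly 91.27 rows>= 7.0
```

Emit:
carry_out --deltas '[{"hand":50,"dp":[0,0,-0.1],"spin":0},{"hand":50,"dp":[0,0,-0.25],"spin":0},{"hand":50,"dp":[0,0,-0.4],"spin":0},{"hand":50,"dp":[0,0,-0.55],"spin":0},{"hand":50,"dp":[0,0,-0.7],"spin":0},{"hand":50,"dp":[0,0,-0.85],"spin":0},{"hand":50,"dp":[0,0,-1],"spin":0},{"hand":50,"dp":[0,-0.15,-1],"spin":-0.02},{"hand":50,"dp":[0,-0.3,-1],"spin":-0.04},{"hand":50,"dp":[0,-0.45,-1],"spin":-0.055},{"hand":50,"dp":[0,-0.6,-1],"spin":-0.07},{"hand":50,"dp":[0,-0.75,-1],"spin":-0.07},{"hand":50,"dp":[0,-0.9,-1],"spin":-0.07},{"hand":50,"dp":[0,-0.9,-1],"spin":-0.07}]'

```text
time: 12.7
ee_pos: [0.5882, 0.01, 0.2964]
eef_rot: [-0.116, 0.993, -0.002, -0.001]
ft_force: [0.3, -0.3, -4.0]
width: 0.0603
grip_force: 25.0
```

```bash
python3 -c "
from h import *
s=read_state();print(s['ft_force'],s['torque'],s['width'])
delta([.590,-.2505,.297],103.7)"
```

```text
[ 0.3321272  -0.26586686 -4.02501007] [0.02847981 0.02056915 0.00982648] 0.060268900552568526
dp [ 0.2335 -1.0157  0.0011] spin -0.0019 pos [0.5882 0.01   0.2964] tooly 103.35 rows>= 5.2
```

Emit:
carry_out --deltas '[{"hand":50,"dp":[0.03,-0.15,0],"spin":0},{"hand":50,"dp":[0.07,-0.3,0],"spin":0},{"hand":50,"dp":[0.1,-0.45,0],"spin":0},{"hand":50,"dp":[0.14,-0.6,0],"spin":0},{"hand":50,"dp":[0.18,-0.75,0],"spin":0},{"hand":50,"dp":[0.21,-0.9,0],"spin":0},{"hand":50,"dp":[0.233,-1,0],"spin":0},{"hand":50,"dp":[0.233,-1,0],"spin":0},{"hand":50,"dp":[0.233,-1,0],"spin":0},{"hand":50,"dp":[0.233,-1,0],"spin":0}]'

```text
time: 13.7
ee_pos: [0.5922, -0.2378, 0.2964]
eef_rot: [-0.122, 0.993, 0.001, -0.0]
ft_force: [-1.1, -0.1, -3.8]
width: 0.0599
grip_force: 25.0
```

```bash
python3 -c "
from h import *
delta([.590,-.2505,.23],103.7)
im=camera('side');t=camera('top')
hsv=cv2.cvtColor(im,cv2.COLOR_RGB2HSV)
np.save('side6.npy',im)
h=cv2.cvtColor(t,cv2.COLOR_RGB2HSV)
# brass groove pixels in the original top and side pictures
for n,box in(('t0',(415,180,440,220)),('s0',(245,175,275,200))):
  a=cv2.imread('pics/%s.png'%n);q=cv2.cvtColor(a,cv2.COLOR_BGR2HSV)[box[1]:box[3],box[0]:box[2]]
  m=(abs(q[...,0].astype(int)-21)<5)&(q[...,1]>140)
  print(n);print('\n'.join(''.join('#' if x else '.' for x in r) for r in m))
"
```

```text
dp [ 0.0208 -0.0476  0.2654] spin 0.0015 pos [ 0.5922 -0.2378  0.2964] tooly 103.97 rows>= 1.4
t0
.........................
.........................
.........................
.........................
.........................
.........................
.........................
.........................
.........................
.........................
.........................
............##...........
.........#####...........
........######...........
........#######..........
.........######..........
.........######..........
.........######..........
..........######.........
..........######.........
..........######.........
...........######........
...........######........
...........######........
............######.......
............######.......
............######.......
............#######......
.............#####.......
.............##..........
.........................
.........................
.........................
.........................
.........................
.........................
.........................
.........................
.........................
.........................
s0
..............................
..............................
..............................
..............................
..............................
..............................
..............................
..............####............
.............#####............
..........#########...........
.......############...........
.....#############............
......#########...............
......######..................
.......###....................
.......##.....................
..............................
..............................
..............................
..............................
..............................
..............................
..............................
..............................
..............................
```

Emit:
carry_out --deltas '[{"hand":50,"dp":[0.01,-0.025,0],"spin":0},{"hand":50,"dp":[0.0208,-0.0476,0],"spin":0},{"hand":50,"dp":[0.0208,-0.0476,0],"spin":0},{"hand":50,"dp":[0.0208,-0.0476,0.1],"spin":0},{"hand":50,"dp":[0.0208,-0.0476,0.2],"spin":0},{"hand":50,"dp":[0.0208,-0.0476,0.3],"spin":0},{"hand":50,"dp":[0.0208,-0.0476,0.38],"spin":0},{"hand":50,"dp":[0.0208,-0.0476,0.44],"spin":0},{"hand":50,"dp":[0.0208,-0.0476,0.472],"spin":0},{"hand":50,"dp":[0.0208,-0.0476,0.472],"spin":0},{"hand":50,"dp":[0.0208,-0.0476,0.472],"spin":0}]'

```text
time: 14.9
ee_pos: [0.5902, -0.2523, 0.1799]
eef_rot: [-0.121, 0.993, -0.0, 0.001]
ft_force: [0.4, 0.3, -3.8]
width: 0.0597
grip_force: 25.0
```

```bash
python3 -c "
from h import *
s=read_state();print(s['ft_force'],s['torque'],s['width'])
delta([.590,-.2505,.169],103.7)
im=camera('side');save('side','s7.png')
# retainer / brass mask near the groove
x,y=proj('side',s['ee_pos']).astype(int);print(x,y)
q=cv2.cvtColor(im,cv2.COLOR_RGB2HSV)[y-30:y+40,x-40:x+45]
def ch(p):
  h,S,V=map(int,p)
  return 'B' if 16<=h<=26 and S>140 and V>110 else 'r' if 9<=h<19 and S>140 and V<130 else 'g' if 60<h<95 and S>60 else '-' if S<60 and V>100 else '.' if V<60 else ' '
print('\n'.join(''.join(ch(p) for p in r) for r in q))
"
```

```text
[ 0.35613266  0.34484661 -3.81808713] [ 0.05697974  0.06135974 -0.0428526 ] 0.05967453020962205
dp [-0.0009  0.0072  0.0438] spin 0.0009 pos [ 0.5902 -0.2523  0.1799] tooly 103.87 rows>= 0.2
256 192
  ------ ..........    .......r ...........   ................. .....                
  -------    ...... ...........    ........   ................. ...g.                
  ----------- ..... ..........g..   ..................................         -     
  ------------  ...  ..... ....g...    ................................              
  ------------- ......  ........g..    ..........................g..r..              
  -------------   ..     ..........   ................................         -     
  -------------          .......... ............................g....          -     
   -------------          r.............................g.r..........          -     
   -------------          .g........................g.......g.g......          -     
   -------------          .g.g........................gg.g...........          -     
   ------------           .......g.......
[... 4399 characters left out ...]
                               
.......       rr                                    ---                              
.......      rr                                  ---------                           
.......    rr                                  ------------                          
.......rrrr                                  ---------------                         
.......                                     -----------------                        
.......                                  ----------------------                      
.......                                --------------------------                    
.......                             ---------------------- -------
```

Emit:
carry_out --deltas '[{"hand":50,"dp":[0,0.005,0.02],"spin":0},{"hand":50,"dp":[0,0.005,0.036],"spin":0},{"hand":50,"dp":[0,0.005,0.044],"spin":0},{"hand":50,"dp":[0,0.005,0.05],"spin":0},{"hand":50,"dp":[0,0.005,0.056],"spin":0},{"hand":50,"dp":[0,0.005,0.06],"spin":0},{"hand":50,"dp":[0,0.005,0.064],"spin":0},{"hand":50,"dp":[0,0.005,0.064],"spin":0},{"hand":50,"dp":[0,0.005,0.064],"spin":0}]'

```text
time: 15.9
ee_pos: [0.5895, -0.2509, 0.1631]
eef_rot: [-0.121, 0.993, 0.0, 0.0]
ft_force: [0.0, 0.1, -3.9]
width: 0.0596
grip_force: 25.0
```

Emit:
carry_out --deltas '[{"hand":50,"dp":[0,0,0.004],"spin":0},{"hand":50,"dp":[0,0,0.008],"spin":0},{"hand":50,"dp":[0,0,0.01],"spin":0},{"hand":50,"dp":[0,0,0.01],"spin":0},{"hand":50,"dp":[0,0,0.01],"spin":0}]'

```text
time: 16.4
ee_pos: [0.5895, -0.2509, 0.1605]
eef_rot: [-0.121, 0.993, 0.0, 0.0]
ft_force: [0.3, 0.2, -4.6]
width: 0.0595
grip_force: 25.0
```

Emit:
carry_out --deltas '[{"hand":50,"dp":[0,0,0.004],"spin":0},{"hand":50,"dp":[0,0,0.008],"spin":0},{"hand":50,"dp":[0,0,0.01],"spin":0},{"hand":50,"dp":[0,0,0.01],"spin":0},{"hand":50,"dp":[0,0,0.01],"spin":0}]'

```text
time: 16.9
ee_pos: [0.5898, -0.2509, 0.1602]
eef_rot: [-0.121, 0.993, -0.0, 0.001]
ft_force: [-6.7, 2.9, 12.5]
width: 0.0599
grip_force: 25.0
```

Emit:
carry_out --deltas '[{"hand":50,"dp":[0,0,-0.008],"spin":0},{"hand":50,"dp":[0,0,-0.008],"spin":0},{"hand":50,"dp":[0,0,-0.008],"spin":0}]'

```text
time: 17.2
ee_pos: [0.5897, -0.2509, 0.1603]
eef_rot: [-0.121, 0.993, -0.0, 0.0]
ft_force: [-1.0, 0.8, 1.9]
width: 0.0593
grip_force: 25.0
```

Emit:
carry_out --deltas '[{"hand":63,"dp":[0,0,0],"spin":0},{"hand":68,"dp":[0,0,0],"spin":0},{"hand":75,"dp":[0,0,0],"spin":0},{"hand":87,"dp":[0,0,0],"spin":0},{"hand":87,"dp":[0,0,0],"spin":0},{"hand":87,"dp":[0,0,0],"spin":0},{"hand":87,"dp":[0,0,0],"spin":0},{"hand":87,"dp":[0,0,0],"spin":0},{"hand":87,"dp":[0,0,0],"spin":0},{"hand":87,"dp":[0,0,0],"spin":0}]'

```text
time: 18.2
ee_pos: [0.5895, -0.2509, 0.16]
eef_rot: [-0.121, 0.993, 0.0, 0.0]
ft_force: [0.6, 0.2, -1.1]
width: 0.087
grip_force: 0.0
```

```bash
python3 -c "
from h import *
s=read_state();print(s['ft_force'],s['width'],s['ee_pos'])"
```

```text
[ 0.62329275  0.23238032 -1.08685213] 0.08701377103097972 [ 0.58946569 -0.25087477  0.16004895]
```

Emit:
carry_out --deltas '[{"hand":87,"dp":[0,0,-0.03],"spin":0},{"hand":87,"dp":[0,0,-0.08],"spin":0},{"hand":87,"dp":[0,0,-0.15],"spin":0},{"hand":87,"dp":[0,0,-0.25],"spin":0},{"hand":87,"dp":[0,0,-0.4],"spin":0},{"hand":87,"dp":[0,0,-0.55],"spin":0},{"hand":87,"dp":[0.15,0.15,-0.6],"spin":0},{"hand":87,"dp":[0.2,0.3,-0.6],"spin":0},{"hand":87,"dp":[0.2,0.5,-0.6],"spin":0},{"hand":87,"dp":[0.2,0.7,-0.6],"spin":0},{"hand":87,"dp":[0.2,0.9,-0.6],"spin":0},{"hand":87,"dp":[0.2,1,-0.6],"spin":0},{"hand":87,"dp":[0.2,1,-0.6],"spin":0},{"hand":87,"dp":[0.2,1,-0.6],"spin":0}]'

```text
time: 19.6
ee_pos: [0.4811, -0.0204, 0.3112]
eef_rot: [-0.121, 0.993, -0.0, 0.001]
ft_force: [0.5, -0.8, -0.0]
width: 0.087
grip_force: 0.0
```

```bash
python3 -c "
from h import *
s=read_state();print(s['ft_force'],s['ee_pos'])
def ch(p):
  h,S,V=map(int,p)
  return 'B' if 18<=h<=26 and S>150 and V>110 else 'r' if 9<=h<19 and S>145 and V<150 else 'g' if 60<h<95 and S>60 else '-' if S<60 and V>100 else '.' if V<60 else ' '
for c,b in(('top',(405,175,450,225)),('side',(225,160,300,240))):
  q=cv2.cvtColor(camera(c),cv2.COLOR_RGB2HSV)[b[1]:b[3],b[0]:b[2]]
  print('\n'.join(''.join(ch(p) for p in r) for r in q))
# expected
R=Ro.from_euler('z',14,degrees=True).as_matrix();O=np.array([.590,-.2505,.208])
for n,p in dict(tipL=(0,.03,-.095),tipR=(0,-.03,-.095),legLfront=(-.02,.03,-.095),legLback=(.02,.03,-.095),crownf=(-.02,0,.005),crownb=(.02,0,.005)).items():
  print(n,[np.round(proj(c,O+R@p)-o).astype(int) for c,o in(('top',(405,175)),('side',(225,160)))])
"
```

```text
[ 0.50162662 -0.81042865 -0.03059027] [ 0.48112531 -0.02043955  0.31117074]
.     gg   -----------                       
.      gg   ----------                       
 .     gg   ----------                       
   . .  gg  -----------                      
 ..   .  g   ----------                      
        gg   ----------                      
    . .  g   ----------                      
 ..  ...     -----------                     
 . ..    --   ----------                     
.     ----    ----------                     
   ----       -----------                    
---      ---- -----------                    
-       -----  ----------                    
   ----------  -----------                   
 ------------  -----------                   
--------------  -------                      
--------------  ---    r   rrrrrr            
--------------     rBBrrrrrrrrrrr            
---------------  rrr   rrrrrrrrrr            
---------------  rrr    rrrrrrrrrr           
----------- -  rrrrrr  r rrrrrrrrr           
---------  rrrrrrrrr    rrrrrrrrrrr          
-----    rrr
[... 6908 characters left out ...]
           --------------------------------------------            
                 ------------------------------------------------          
              ----------------------------------------------------         
            --------------------------------------------------------       
           ----------------------------------------------------------      
        --------------------------------------------------------------     
tipL [array([ 3, 36]), array([40, 58])]
tipR [array([27, 30]), array([28, 50])]
legLfront [array([ 5, 44]), array([46, 56])]
legLback [array([ 1, 28]), array([34, 61])]
crownf [array([26, 34]), array([37, 19])]
crownb [array([22, 17]), array([25, 24])]
```

Emit:
carry_out --deltas '[{"hand":87,"dp":[0,0,0],"spin":0},{"hand":87,"dp":[0,0,0],"spin":0},{"hand":87,"dp":[0,0,0],"spin":0},{"hand":87,"dp":[0,0,0],"spin":0},{"hand":87,"dp":[0,0,0],"spin":0}]'

```text
time: 20.2
ee_pos: [0.481, -0.0203, 0.31]
eef_rot: [-0.121, 0.993, 0.0, -0.0]
ft_force: [0.0, -0.2, 0.4]
width: 0.0872
grip_force: 0.0
```

```bash
python3 -c "
from h import *
# same picture patch as while gripped in the raised pose vs now, and motion over 5 frames
F=[cv2.cvtColor(camera('side'),cv2.COLOR_RGB2GRAY)[170:225,235:285].astype(np.float32) for _ in range(6)]
print('motion',[float(np.abs(f-F[0]).mean().round(2)) for f in F])
im=camera('side');a=cv2.imread('pics/s7.png')[:,:,::-1]
hs=[cv2.cvtColor(np.ascontiguousarray(i),cv2.COLOR_RGB2HSV) for i in (a,im)]
for h in hs:
  m=(h[...,1]>145)&(h[...,2]<150);m[:,:257]=0;m[:,267:]=0;m[:190]=0;m[:,:][228:]=0
  v,u=np.nonzero(m[:, :]);print('leg lowest rows per col',[int(v[u==c].max()) for c in range(257,267)])
R=Ro.from_euler('z',14,degrees=True).as_matrix()
for z in(.2277,.214,.208):print(z,proj('side',np.array([.59,-.2505,z])+R@[.02,.03,-.095]))
"
```

```text
motion [0.0, 2.049999952316284, 2.0, 2.0399999618530273, 2.069999933242798, 2.049999952316284]
leg lowest rows per col [213, 213, 213, 212, 212, 211, 211, 210, 210, 209]
leg lowest rows per col [211, 219, 219, 219, 219, 219, 218, 218, 217, 217]
0.2277 [258.78285839 214.48712576]
0.214 [259.23184673 218.86861919]
0.208 [259.42677471 220.77084167]
```

```bash
python3 -c "
from bench import *
print(close_job())"
```

```text
the job is handed in; nothing more can be done
None
```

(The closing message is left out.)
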